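Turn over the top leaf of the recipe flip stand

ROBOT

A 6-joint arm with a two-finger parallel gripper is mounted at the origin on a cart in front of the work surface, level with it; the furniture and walls round the work are solid. World frame = base frame: x ahead of the robot, y to its left, z up, the work surface at z = 0. Lengths are in mm, angles in degrees, forces in N, time in s.
With the tool pointing down it reaches from about 300 to 850 mm from the base axis. Payload 4.2 kg.
Tool frame: the origin (TCP) lies at the very end of the fingers, on their centre line; the grasp point (between the pads) lies 19 mm behind it (env.grip_point_offset is the distance from the TCP to the grasp point, in mm); z points along the fingers, y is the line along which they close (so a half turn about z gives the same grasp; the last joint's range is limited). The gripper opens to 91 mm and grips with 3 to 60 N. Pads are 32 mm wide; open, the fingers measure 118 mm over their backs; the gripper's body (76 mm by 178 mm) begins 60 mm behind the grasp point.
Start: joints at [73.396, 18.312, 89.639, -0, 72.044, -1.146], TCP at [153.261, 554.215, 213.976] pointing down, gripper open.
Joint ranges: [-177.97, 177.97], [-48.28, 115.42], [12.27, 149.76], [-77.06, 257.06], [2.81, 150.46], [-146.56, 146.56]. Speed limits (degrees/s): [147.25, 147.25, 180, 180, 180, 180].

INTERFACE

Orientations are given as [roll, pitch, yaw] about the fixed x, y, z axes, in that order (R = Rz(yaw) Ry(pitch) Rx(roll)).
In Python, from workcell import env gives the robot as it stands. The module is installed in compiled form; this text tells all that it offers.
- The arm moves only by the tool arm_command, never from a script. Its argument "rows" is a list of rows, each an object with "delta_pos": the shift along the tool's x, y, z in mm, a list of three; "roll": the turn about the tool's z in units of 5 degrees (1.0 is 5 degrees); "jaw": the opening in per cent of the stroke, from 0 (shut) to 100 (fully open). A call has 1 to 20 rows; each row is the pose to reach, as a shift and turn from the pose commanded when the call began, along the tool's axes at that moment; what a row does not reach only later rows make up. A row lasts 1/12 s, in which the tool goes at most 41.7 mm and 7.16 degrees, less where a joint would pass 70% of its speed; a pose out of reach is approached as far as the arm can. A call with a gripper value outside its range is refused whole. The fingers move at their own pace and stop on an object; "squeeze" is the grip in N (left out, the last holds). Time passes only in rows, so rows that repeat a pose let the fingers close. It gives the time, the measured TCP pose, the force, the opening and the grip force at its end, in the units of the state.
- env.state(): the state, without advancing time (a new reading comes with each control period).
- env.grab_frame(name): name is "scene" or "top" or "wrist"; returns a dict with "img" (384x512x3 uint8, blue, green, red), "z_map" (384x512 float32, mm along the optical axis (not along the pixel's ray), 0 where there is no reading), "fov_y" (degrees; the focal length in pixels is half the picture's height over the tangent of half this angle, whatever the lens; pixels are square), "cx", "cy" (the principal point, pixels), "R" (3x3) and "t" (3): a world point X has camera coordinates R X + t; the wrist camera has in their place "T_tool_cam" (4x4, takes a point from camera to tool coordinates, whose origin is the TCP and whose axes are the flange's). Camera axes: x right, y down, z forward; pixel columns grow to the right and rows downward; lengths in mm; the calibration is good to about 2 mm. A picture is of the moment at which its call begins: read the wrist's pose just before it.
- env.job_done(): hands the job in; it is judged then, once.
The state is a dict: "time_s": time; "qpos": joint angles; "qvel": joint speeds; "effort": joint torques, N m; "ee_pos": TCP position; "ee_rot": TCP orientation; "force": force on the tool from outside, world axes, zero at the start; "torque": the same for the moment, N m; "gripper_width": finger opening in mm; "gripper_force": force on a finger pad.
Only numpy, scipy, OpenCV 4.12 (cv2) and the standard library are available. Lean on these libraries where they do the work, as an engineer would, in place of code of your own. Each camera call takes 0.05 s, during which the arm holds its last target. There are 200 camera calls.

TASK

Turn the recipe stand to its next page: push the top leaf (the one with the green tab) up and over the spine until it lies flat on the other side, then take the fingers away. Use the fingers only to push it, never pinch it between them. Leave the leaf with the blue tab lying where it is, do not shove or lift the stand, and leave the crockery and tools around it alone.

Things in the scene. Friction and masses are not known exactly. Their poses are not given: they have to be found in the camera images.
- recipe_stand: Loose flip stand, 1.4 kg: light wooden board, 200 mm along its x by 236 mm along its y, underside 38 and top 50 mm above the worktop, on four feet 24 mm across at x = +-80, y = +-90 mm. Origin: its middle at worktop height, z up; +y points to the robot's left within 0.35 rad. Both leaves start on the -y half, blue below green; a fixed white leaf without tab, top at 57 mm, lies on the +y half.
- spine (a point): Middle of the steel spine rod, the hinge axis of both leaves, which runs along the stand's x: 63 mm straight above the stand's origin; axes as the stand's. Brass brackets at x = +-92 mm hold the rod and are 72 mm high.
- green_leaf (a joint): Angle of the top leaf about the spine: 0 level on the stand's -y half, pi/2 upright, pi level on the +y half (stops at 0 and pi). Starts between 0 and 0.2. The hinge is stiff (0.12 N m friction) and the leaf light (130 g), so it stays at whatever angle it is left and must be pushed all the way down; 1 to 2 N at the tab move it.
- green_tab (a point): Middle of the green tab; moves with the leaf. At joint 0 it lies x = +40, y = -131.5, z = 0 mm from the spine's middle, axes as the stand's. Tab 44 mm along the spine, from 115 to 150 mm off the spine axis; the board ends at 118 and the leaf proper at 115 mm, so below the tab there is only the worktop, 60 mm lower. Leaf 170 mm along the spine, 6 mm thick.
- blue_leaf (a joint): Angle of the lower leaf about the same spine, measured likewise; starts at 0 and must stay there. Equally stiff.
- blue_tab (a point): Middle of the blue tab, same size as the green one: x = -45, y = -131.5 mm from the spine's middle and 8 mm lower than the spine axis at joint 0 (41 mm clear between the two tabs along the spine).
- green_leaf_front: White face with a red disc on the green leaf, tab face included, uppermost at the start; fixed to the leaf, inset 3 mm from its edges. Origin on the hinge axis.
- green_leaf_back: White face with an orange square on the green leaf, tab face included, the underside at the start; fixed to the leaf, inset 3 mm from its edges. Origin on the hinge axis.
- kitchen_timer: Bystander: twist kitchen timer, black over white, 63 mm across, 54 mm high; origin under its middle, on the worktop.
- espresso_cup: Bystander: dark espresso cup with a handle, 64x87x50 mm; origin under its middle, on the worktop.
- gold_bowl: Bystander: small mustard-yellow bowl, 52 mm across, 18 mm high; origin under its middle, on the worktop.
- teaspoon: Bystander: steel teaspoon, 132x26x9 mm; origin under its middle, on the worktop.
- tamper: Bystander: coffee tamper with a wooden grip, 54 mm across, 81 mm high; origin under its middle, on the worktop.

How it is judged (in metres and radians):
On the way:
1. the green leaf has been pushed up past the upright, with the blue leaf still lying down (value of joint green_leaf above 1.6 rad and value of joint blue_leaf below 0.1 rad).
At the end, for the whole second after the job is handed in: The green leaf lies flat on the other side (within 0.09 rad of its stop) and at rest, the blue leaf still lies down (under 0.1 rad), the stand stands level within 30 mm of where it was, and every bystander is within 20 mm of where it stood (value of joint green_leaf above 3.05 rad and velocity of joint green_leaf below 0.05 rad/s and value of joint blue_leaf below 0.1 rad and angle between recipe_stand's own z axis and vertical below 0.05 rad and distance of recipe_stand from where it was at the start of the episode below 0.03 m and distance of each of kitchen_timer, espresso_cup, gold_bowl, teaspoon, tamper from where it was at the start of the episode below 0.02 m); the robot touches nothing.
It fails at once if the green leaf is pinched: fingers press on its front and its back at once (over 1 N each) (contact force between the fingers and green_leaf_front above 1 N and contact force between the fingers and green_leaf_back above 1 N).
It fails at once if the blue leaf is lifted by more than 0.2 rad (value of joint blue_leaf above 0.2 rad).
It fails at once if the stand is lifted by more than 12 mm, tipped by more than 0.15 rad or shoved by more than 30 mm (height (world z) of recipe_stand above 0.012 m or angle between recipe_stand's own z axis and vertical above 0.15 rad or distance of recipe_stand from where it was at the start of the episode above 0.03 m).
It fails at once if a bystander is moved by more than 20 mm (distance of any of kitchen_timer, espresso_cup, gold_bowl, teaspoon, tamper from where it was at the start of the episode above 0.02 m).
It also fails if it takes over 45 s, if anything falls off the work surface, if the arm or the gripper's body presses on something with over 40 N, if the wrist force passes 120 N, or if a joint passes its speed limit or range.

## Working session

There is one attempt and no reset: what is moved stays moved. The work goes in short steps, Python scripts to look and compute and a tool call to move; the robot and the scene stay as the last step left them, time stands still between calls to the robot, and variables do not carry over. Pictures are saved under pics/ and viewed, at most 10 in all, crops included, and the job is handed in when it is done.

Besides the shell and the picture viewer there is one more tool, called after "Emit:" as a command line: name --argument value ..., lists and objects as JSON in quotes. arm_command: Moves the arm, as the interface text tells. Its arguments: {"type":"object","properties":{"rows":{"type":"array"},"squeeze":{"type":"number"}},"required":["rows"]}

```bash
mkdir -p pics; cat > h.py <<'E'
import numpy as np, cv2
from workcell import env
from scipy.spatial.transform import Rotation as Ro
def pts(f, s=None):
    z=f["z_map"]; h,w=z.shape; fl=h/2/np.tan(np.radians(f["fov_y"])/2)
    u,v=np.meshgrid(np.arange(w),np.arange(h))
    P=np.stack([(u-f["cx"])/fl*z,(v-f["cy"])/fl*z,z],-1)
    if "R" in f: W=(P-np.array(f["t"]))@np.array(f["R"])
    else:
        T=np.array(f["T_tool_cam"]); W=P@T[:3,:3].T+T[:3,3]
        W=W@Ro.from_euler("xyz",s["ee_rot"],degrees=True).as_matrix().T+np.array(s["ee_pos"])
    W[z==0]=np.nan
    return W
E
python3 - <<'E'
from h import *
s=env.state(); print(s)
for n in("top","scene"):
    f=env.grab_frame(n); cv2.imwrite(f"pics/{n}0.png",f["img"]); np.save(f"{n}0.npy",pts(f)); np.save(f"{n}0i.npy",f["img"])
E
```

```text
{'time_s': 0.0, 'qpos': array([ 7.33965355e+01,  1.83517791e+01,  8.97066139e+01,  6.36415736e-04,
        7.20452453e+01, -1.14486733e+00]), 'qvel': array([-0.07541092, -0.00513928, -0.0430848 , -0.04175933,  0.00925928,
       -0.00375577]), 'effort': array([-3.00950465e-03, -4.12463737e+01, -2.31971580e+01,  7.25627365e-02,
        4.58649639e-02, -1.45558815e-04]), 'ee_pos': array([153.09981715, 553.70762518, 213.11750834]), 'ee_rot': array([-1.79896395e+02, -2.67567617e-03,  1.64541204e+02]), 'force': array([-0.60729856, -0.39121836, -0.68097142]), 'torque': array([-0.06680871, -0.0234355 ,  0.02053688]), 'gripper_force': 0.0, 'gripper_width': 91.11445684492396}
```

View pics/top0.png

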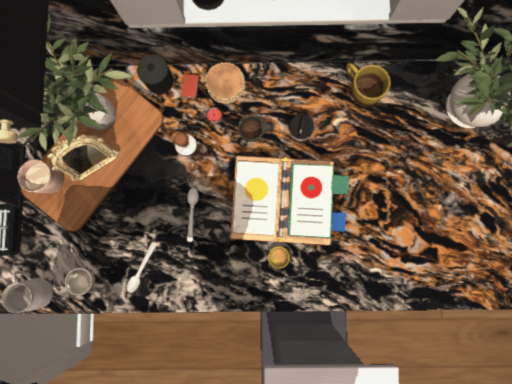

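View pics/scene0.png

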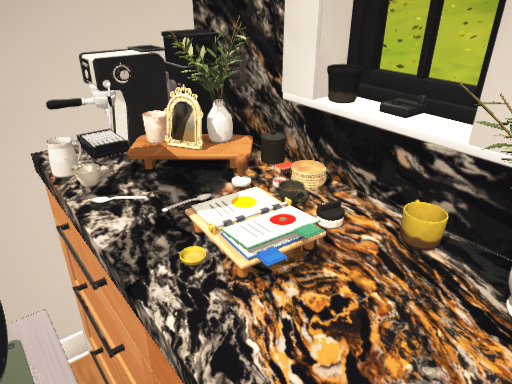

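The top view shows the stand with its spine near (284,200), the green tab at (341,184) and the blue tab at (338,221). The timer is at (301,125), the cup at (251,127), the bowl at (278,257), the teaspoon at (192,212) and the tamper at (184,143).

```bash
python3 - <<'E'
from h import *
W=np.load("top0.npy"); im=np.load("top0i.npy"); hsv=cv2.cvtColor(im,cv2.COLOR_BGR2HSV)
def sh(n,m):
    p=W[m]; p=p[~np.isnan(p).any(1)]; print(n,len(p),np.median(p,0).round(1),p.min(0).round(0),p.max(0).round(0))
    return np.median(p,0)
def box(u0,u1,v0,v1):
    m=np.zeros(im.shape[:2],bool); m[v0:v1,u0:u1]=1; return m
H,S,V=cv2.split(hsv)
sat=(S>100)&(V>60)
g=sh("green",box(325,355,170,200)&(H>55)&(H<90)&sat)
b=sh("blue",box(325,355,205,238)&(H>100)&(H<130)&sat)
sh("red",box(295,328,170,205)&((H<8)|(H>172))&sat)
sh("yellow",box(240,272,172,205)&(H>20)&(H<35)&sat)
# board/stand region by height
m=box(220,350,145,255)&(W[...,2]>35)&(W[...,2]<80); 
mm=m&(np.arange(512)[None]<331)
c=cv2.minAreaRect(W[mm][:,:2].astype(np.float32)); print("rect",c)
for n,bx in dict(timer=(285,318,108,142),cup=(236,270,112,142),bowl=(264,294,243,272),spoon=(180,205,180,245),tamper=(168,200,125,160)).items():
    sh(n,box(*bx)&(W[...,2]>6)) 
for v in(165,184,210,230):
    print(v,[tuple(W[v,u].round(0).astype(int)) for u in range(232,348,6) if not np.isnan(W[v,u]).any()])
W2=np.load("scene0.npy")
for n,uv in dict(green=(310,231),blue=(273,257)).items(): print(n,W2[uv[1]-1:uv[1]+2,uv[0]-1:uv[0]+2].reshape(-1,3).mean(0).round(1))
E
```

```text
return _methods._mean(a, axis=axis, dtype=dtype,
  ret = um.true_divide(
Traceback (most recent call last):
ValueError: zero-size array to reduction operation minimum which has no identity
```

```bash
python3 - 2>/dev/null <<'E'
from h import *
W=np.load("top0.npy"); im=np.load("top0i.npy"); hsv=cv2.cvtColor(im,cv2.COLOR_BGR2HSV)
print(hsv[184,341],hsv[221,338],W[184,341],W[221,338],np.isnan(W[...,0]).mean())
def sh(n,m):
    p=W[m]; p=p[~np.isnan(p).any(1)]
    if len(p)==0: print(n,"none",m.sum()); return
    print(n,m.sum(),len(p),np.median(p,0).round(1),p.min(0).round(0),p.max(0).round(0))
def box(u0,u1,v0,v1):
    m=np.zeros(im.shape[:2],bool); m[v0:v1,u0:u1]=1; return m
H,S,V=cv2.split(hsv)
sat=(S>100)&(V>60)
sh("green",box(325,355,170,200)&(H>55)&(H<95)&(S>80))
sh("blue",box(325,355,205,238)&(H>100)&(H<130)&sat)
sh("red",box(295,328,170,205)&((H<8)|(H>172))&sat)
sh("yellow",box(240,272,172,205)&(H>15)&(H<35)&sat)
mm=box(220,331,145,255)&(W[...,2]>35)&(W[...,2]<80)
print("rect",cv2.minAreaRect(W[mm][:,:2].astype(np.float32)))
for n,bx in dict(timer=(285,318,108,142),cup=(236,270,112,142),bowl=(264,294,243,272),spoon=(180,205,180,245),tamper=(168,200,125,160)).items():
    sh(n,box(*bx)&(W[...,2]>6)) 
for v in(165,184,210,230):
    print(v,[tuple(W[v,u].round(0).astype(int).tolist()) for u in range(232,348,6) if not np.isnan(W[v,u]).any()])
W2=np.load("scene0.npy")
for n,uv in dict(green=(310,231),blue=(273,257)).items(): print(n,W2[uv[1]-1:uv[1]+2,uv[0]-1:uv[0]+2].reshape(-1,3).mean(0).round(1))
E
```

```text
[ 70  97 145] [107 159 175] [578.17767858 -25.06880378  79.60572666] [493.72917775 -18.93673627  57.3111614 ] 0.0040130615234375
green 273 271 [577.8 -22.   80.5] [557. -39.  74.] [600.  -4.  87.]
blue 254 254 [493.5 -19.3  57.1] [470. -46.  -5.] [519.  -2.  63.]
red 342 341 [573.   44.1  73.4] [549.  20.  67.] [597.  67.  80.]
yellow 418 417 [571.6 172.7  56.8] [546. 146.  51.] [598. 199.  63.]
rect ((547.1517944335938, 112.08402252197266), (235.11415100097656, 199.93084716796875), 85.80827331542969)
timer 542 542 [726.2  62.6  36. ] [699.  31.   6.] [760.  93.  57.]
cup 568 568 [728.7 182.4  25.3] [692. 140.   6.] [753. 215.  53.]
bowl 177 177 [410.1 119.1  12.7] [384.  98.   6.] [434. 146.  22.]
spoon 96 96 [516.  336.5   7.9] [466. 320.   6.] [582. 345.  15.]
tamper 396 396 [686.1 346.1  16.5] [666. 326.   6.] [738. 377.  85.]
165 [(640, 234, 1), (630, 215, 59), (630, 201, 54), (630, 186, 55), (629, 172, 58), (629, 158, 57), (629, 143, 56), (629, 129, 54), (630, 114, 47), (630, 100, 50), (627, 87, 65), (626, 73, 70), (625, 59, 74), (625, 45, 72), (625, 31, 73), (624, 17, 75), (62
[... 355 characters left out ...]
, (578, -36, 82)]
210 [(523, 231, 46), (522, 216, 56), (522, 201, 55), (522, 187, 58), (522, 173, 57), (522, 159, 56), (521, 145, 58), (521, 131, 57), (520, 117, 69), (521, 102, 57), (520, 89, 69), (520, 75, 71), (519, 61, 71), (519, 48, 75), (519, 34, 75), (519, 20, 75), (518, 6, 77), (524, -19, 0), (524, -34, -1), (523, -49, -1)]
230 [(475, 230, 55), (475, 216, 57), (475, 202, 53), (475, 188, 57), (475, 173, 56), (475, 159, 56), (474, 145, 59), (475, 131, 50), (474, 117, 65), (474, 103, 48), (474, 90, 71), (473, 76, 71), (473, 62, 70), (473, 49, 73), (473, 35, 76), (473, 21, 76), (472, 8, 78), (473, -9, 54), (473, -23, 55), (474, -47, -3)]
green [574.5 -29.6  82.4]
blue [491.5 -24.2  58.3]
```

Emit:
arm_command --rows '[{"delta_pos": [-576, -494, 0], "roll": 15.6, "jaw": 0}, {"delta_pos": [-576, -494, 0], "roll": 15.6, "jaw": 0}, {"delta_pos": [-576, -494, 0], "roll": 15.6, "jaw": 0}, {"delta_pos": [-576, -494, 0], "roll": 15.6, "jaw": 0}, {"delta_pos": [-576, -494, 0], "roll": 15.6, "jaw": 0}, {"delta_pos": [-576, -494, 0], "roll": 15.6, "jaw": 0}, {"delta_pos": [-576, -494, 0], "roll": 15.6, "jaw": 0}, {"delta_pos": [-576, -494, 0], "roll": 15.6, "jaw": 0}, {"delta_pos": [-576, -494, 0], "roll": 15.6, "jaw": 0}, {"delta_pos": [-576, -494, 0], "roll": 15.6, "jaw": 0}, {"delta_pos": [-576, -494, 0], "roll": 15.6, "jaw": 0}, {"delta_pos": [-576, -494, 0], "roll": 15.6, "jaw": 0}, {"delta_pos": [-576, -494, 0], "roll": 15.6, "jaw": 0}, {"delta_pos": [-576, -494, 0], "roll": 15.6, "jaw": 0}, {"delta_pos": [-576, -494, 0], "roll": 15.6, "jaw": 0}, {"delta_pos": [-576, -494, 0], "roll": 15.6, "jaw": 0}, {"delta_pos": [-576, -494, 0], "roll": 15.6, "jaw": 0}, {"delta_pos": [-576, -494, 0], "roll": 15.6, "jaw": 0}, {"delta_pos": [-576, -494, 0], "roll": 15.6, "jaw": 0}, {"delta_pos": [-576, -494, 0], "roll": 15.6, "jaw": 0}]' --squeeze 10

```text
time_s: 1.77
ee_pos: [577.6, -77.8, 212.8]
ee_rot: [-179.9, 0.0, 86.3]
force: [-0.6, 0.2, 0.1]
gripper_width: 0.5
gripper_force: 0.0
```

```bash
python3 - 2>/dev/null <<'E'
from h import *
s=env.state(); f=env.grab_frame("wrist"); cv2.imwrite("pics/w1.png",f["img"]); W=pts(f,s)
H,S,V=cv2.split(cv2.cvtColor(f["img"],cv2.COLOR_BGR2HSV))
c,sn=np.cos(np.radians(-3.5)),np.sin(np.radians(-3.5))
for n,m in dict(green=(H>55)&(H<95)&(S>80)&(V>50)&(W[...,2]>40),blue=(H>100)&(H<130)&(S>100)&(W[...,2]>40)).items():
    p=W[m]; d=p-[547,112,63]; q=np.c_[d[:,0]*c+d[:,1]*sn,-d[:,0]*sn+d[:,1]*c,d[:,2]]
    print(n,len(p),np.median(p,0).round(1),np.percentile(q,[1,50,99],axis=0).round(1).tolist())
    print(cv2.minAreaRect(p[:,:2].astype(np.float32)))
E
```

```text
green 1363 [570.7 -18.2  79.7] [[-84.1, -151.3, 2.2], [30.9, -128.2, 16.7], [83.8, -19.2, 20.7]]
((541.2081909179688, 26.818660736083984), (131.6134033203125, 168.6785125732422), 85.8001480102539)
blue 1059 [494.4 -20.3  57.9] [[-66.5, -162.4, -7.6], [-44.6, -135.4, -5.1], [0.9, -118.0, 261.3]]
((690.8201904296875, -101.00216674804688), (67.47956085205078, 476.8307800292969), 71.28516387939453)
```

View pics/w1.png

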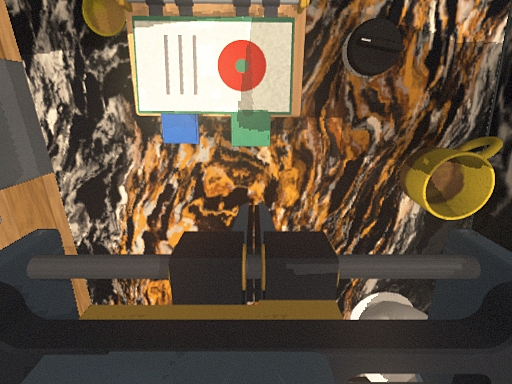

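The wrist view shows the shut fingers at about (252,220). They are in line with the green tab at (251,128), and clear of the blue tab at (181,128). I'll go down beside the tab and then approach it.

Emit:
arm_command --rows '[{"delta_pos": [0, 0, 40], "roll": 0, "jaw": 0}, {"delta_pos": [0, 0, 80], "roll": 0, "jaw": 0}, {"delta_pos": [0, 0, 120], "roll": 0, "jaw": 0}, {"delta_pos": [0, 0, 150], "roll": 0, "jaw": 0}, {"delta_pos": [0, 0, 160], "roll": 0, "jaw": 0}, {"delta_pos": [0, 0, 163], "roll": 0, "jaw": 0}, {"delta_pos": [5, 0, 163], "roll": 0, "jaw": 0}, {"delta_pos": [10, 0, 163], "roll": 0, "jaw": 0}, {"delta_pos": [13, 0, 163], "roll": 0, "jaw": 0}, {"delta_pos": [15, 0, 163], "roll": 0, "jaw": 0}, {"delta_pos": [15, 0, 163], "roll": 0, "jaw": 0}]'

```text
time_s: 2.73
ee_pos: [578.6, -60.0, 52.4]
ee_rot: [179.8, 0.0, 86.6]
force: [0.1, -0.8, -0.2]
gripper_width: 0.5
gripper_force: 0.0
```

Emit:
arm_command --rows '[{"delta_pos": [2, 0, 0], "roll": 0, "jaw": 0}, {"delta_pos": [4, 0, 0], "roll": 0, "jaw": 0}, {"delta_pos": [5, 0, 0], "roll": 0, "jaw": 0}, {"delta_pos": [5, 0, 0], "roll": 0, "jaw": 0}, {"delta_pos": [5, 0, 0], "roll": 0, "jaw": 0}]'

```text
time_s: 3.15
ee_pos: [578.8, -58.6, 51.7]
ee_rot: [179.9, 0.3, 86.6]
force: [-1.1, -11.0, 1.5]
gripper_width: 0.9
gripper_force: 5.0
```

Contact is at 11 N horizontal. Next I raise the tab by friction along its arc and check that it follows.

Emit:
arm_command --rows '[{"delta_pos": [0.3, 0, -3], "roll": 0, "jaw": 0}, {"delta_pos": [0.7, 0, -6], "roll": 0, "jaw": 0}, {"delta_pos": [1.2, 0, -9], "roll": 0, "jaw": 0}, {"delta_pos": [1.7, 0, -12], "roll": 0, "jaw": 0}, {"delta_pos": [2.4, 0, -15], "roll": 0, "jaw": 0}, {"delta_pos": [2.4, 0, -15], "roll": 0, "jaw": 0}]'

```text
time_s: 3.65
ee_pos: [578.9, -56.1, 67.1]
ee_rot: [179.8, 0.3, 86.6]
force: [-0.4, -8.6, 2.1]
gripper_width: 0.4
gripper_force: 4.7
```

```bash
cat > m.py <<'E'
from h import *
f=env.grab_frame("top"); W=pts(f); W0=np.load("top0.npy"); im=f["img"]
H,S,V=cv2.split(cv2.cvtColor(im,cv2.COLOR_BGR2HSV))
u,v=np.meshgrid(np.arange(512),np.arange(384))
print(env.state()["ee_pos"].round(1),env.state()["force"].round(1))
# leaf angle: fit plane slope over pages (robust), y vs z
m=(W[...,0]>480)&(W[...,0]<540)&(W[...,1]>30)&(W[...,1]<100)&(W[...,2]>68)&(W[...,2]<250)&(S<90)
p=W[m]
if len(p)>30: print("leaf slope deg",len(p),np.degrees(np.arctan(-np.polyfit(p[:,1],p[:,2],1)[0])).round(1))
g=(H>55)&(H<95)&(S>80)&(V>50)&(u>200)&(u<400)&(v>140)&(v<240); p=W[g]; print("green",len(p),np.median(p,0).round(1),np.nanmax(p[:,2]).round(1))
y=(H>15)&(H<35)&(S>100)&(u>235)&(u<275)&(v>170)&(v<207); print("yellow",y.sum(),np.nanmedian(W[y],0).round(1))
b=(H>100)&(H<130)&(S>120)&(u>320)&(u<355)&(v>205)&(v<238); print("blue",b.sum(),np.nanmedian(W[b],0).round(1))
E
python3 m.py
```

```text
[578.9 -56.1  67. ] [-0.7 -9.1  2.9]
leaf slope deg 756 12.1
green 210 [576.7 -13.5  92.3] 153.9
yellow 419 [571.6 172.5  56.8]
blue 238 [492.7 -16.9  56.9]
```

Emit:
arm_command --rows '[{"delta_pos": [1.5, 0, -6.6], "roll": 0, "jaw": 0}, {"delta_pos": [3.1, 0, -13.2], "roll": 0, "jaw": 0}, {"delta_pos": [5.5, 0, -20.3], "roll": 0, "jaw": 0}, {"delta_pos": [8, 0, -27.4], "roll": 0, "jaw": 0}, {"delta_pos": [11, 0, -34.2], "roll": 0, "jaw": 0}, {"delta_pos": [14.2, 0, -41], "roll": 0, "jaw": 0}, {"delta_pos": [14.2, 0, -41], "roll": 0, "jaw": 0}]'

```text
time_s: 4.28
ee_pos: [580.1, -40.3, 109.0]
ee_rot: [179.8, 0.1, 86.6]
force: [1.0, -6.6, 3.6]
gripper_width: 0.4
gripper_force: 3.1
```

```bash
python3 m.py
```

```text
[580.  -40.5 108.4] [-0.1 -7.8  3.6]
leaf slope deg 854 30.0
green 190 [5.780e+02 4.000e-01 1.286e+02] 206.4
yellow 422 [571.7 172.6  57.1]
blue 239 [491.3 -14.2  57.2]
```

Emit:
arm_command --rows '[{"delta_pos": [3.7, 0, -6.5], "roll": 0, "jaw": 0}, {"delta_pos": [7.6, 0, -12.9], "roll": 0, "jaw": 0}, {"delta_pos": [12, 0, -19], "roll": 0, "jaw": 0}, {"delta_pos": [16.4, 0, -25], "roll": 0, "jaw": 0}, {"delta_pos": [21.4, 0, -30.6], "roll": 0, "jaw": 0}, {"delta_pos": [26.4, 0, -36], "roll": 0, "jaw": 0}, {"delta_pos": [32, 0, -41], "roll": 0, "jaw": 0}, {"delta_pos": [37.5, 0, -46], "roll": 0, "jaw": 0}, {"delta_pos": [43.5, 0, -51], "roll": 0, "jaw": 0}, {"delta_pos": [49.5, 0, -55], "roll": 0, "jaw": 0}, {"delta_pos": [56, 0, -59], "roll": 0, "jaw": 0}, {"delta_pos": [62.4, 0, -63], "roll": 0, "jaw": 0}, {"delta_pos": [62.4, 0, -63], "roll": 0, "jaw": 0}]'

```text
time_s: 5.42
ee_pos: [582.6, 25.1, 170.4]
ee_rot: [-180.0, -0.1, 86.6]
force: [-0.4, 0.2, -0.9]
gripper_width: 0.3
gripper_force: 0.0
```

```bash
python3 m.py; python3 -c "
from h import *
cv2.imwrite('pics/s2.png',env.grab_frame('scene')['img'][120:320,120:400].repeat(2,0).repeat(2,1))"
```

```text
[582.4  24.6 170. ] [-0.2 -0.9  0. ]
leaf slope deg 493 63.4
green 60 [574.5  59.2 176.3] 272.0
yellow 426 [571.8 172.7  56.9]
blue 22 [495.9 -30.4  56.5]
```

View pics/s2.png

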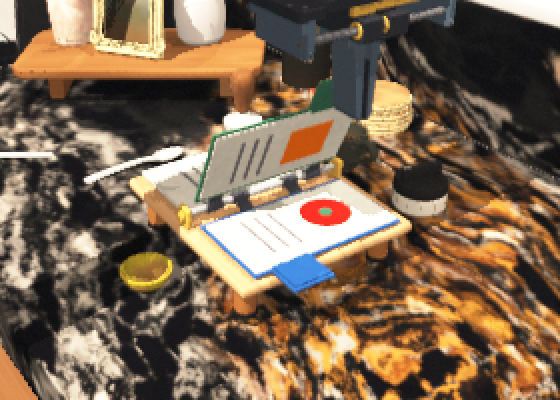

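The scene crop shows the leaf standing at about 65° or more, near (270,150). The fingers are behind it on its back face, and the blue leaf lies flat at (305,270). Now I push it past upright.

Emit:
arm_command --rows '[{"delta_pos": [8, 0, 0], "roll": 0, "jaw": 0}, {"delta_pos": [16, 0, 0], "roll": 0, "jaw": 0}, {"delta_pos": [24, 0, 0], "roll": 0, "jaw": 0}, {"delta_pos": [32, 0, 0], "roll": 0, "jaw": 0}, {"delta_pos": [40, 0, 0], "roll": 0, "jaw": 0}, {"delta_pos": [48, 0, 0], "roll": 0, "jaw": 0}, {"delta_pos": [56, 0, 0], "roll": 0, "jaw": 0}, {"delta_pos": [64, 0, 0], "roll": 0, "jaw": 0}, {"delta_pos": [72, 0, 0], "roll": 0, "jaw": 0}, {"delta_pos": [80, 0, 1], "roll": 0, "jaw": 0}, {"delta_pos": [88, 0, 2], "roll": 0, "jaw": 0}, {"delta_pos": [97, 0, 4], "roll": 0, "jaw": 0}, {"delta_pos": [105, 0, 7], "roll": 0, "jaw": 0}, {"delta_pos": [112, 0, 10], "roll": 0, "jaw": 0}, {"delta_pos": [119, 0, 13], "roll": 0, "jaw": 0}, {"delta_pos": [126, 0, 17], "roll": 0, "jaw": 0}, {"delta_pos": [126, 0, 17], "roll": 0, "jaw": 0}]'

```text
time_s: 6.93
ee_pos: [589.8, 150.6, 151.8]
ee_rot: [-179.9, -0.0, 86.6]
force: [-0.6, 0.3, 0.4]
gripper_width: 0.5
gripper_force: 0.0
```

```bash
python3 m.py; python3 -c "
from h import *
cv2.imwrite('pics/s3.png',env.grab_frame('scene')['img'][120:320,120:400].repeat(2,0).repeat(2,1))"
```

```text
return _methods._mean(a, axis=axis, dtype=dtype,
  ret = um.true_divide(
Traceback (most recent call last):
  File "m.py", line 10, in <module>
    g=(H>55)&(H<95)&(S>80)&(V>50)&(u>200)&(u<400)&(v>140)&(v<240); p=W[g]; print("green",len(p),np.median(p,0).round(1),np.nanmax(p[:,2]).round(1))
                                                                                                                        ~~~~~~~~~^^^^^^^^
ValueError: zero-size array to reduction operation fmax which has no identity
```

View pics/s3.png

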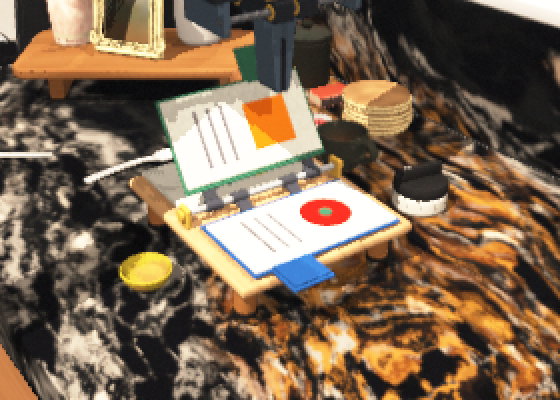

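The leaf is past upright at about (240,140), with the fingers at (285,85) on its back face. Everything else is undisturbed. I'll carry on over and down.

Emit:
arm_command --rows '[{"delta_pos": [6, 0, 5], "roll": 0, "jaw": 0}, {"delta_pos": [12, 0, 10], "roll": 0, "jaw": 0}, {"delta_pos": [18, 0, 15], "roll": 0, "jaw": 0}, {"delta_pos": [24, 0, 21], "roll": 0, "jaw": 0}, {"delta_pos": [28, 0, 27], "roll": 0, "jaw": 0}, {"delta_pos": [32, 0, 33], "roll": 0, "jaw": 0}, {"delta_pos": [36, 0, 40], "roll": 0, "jaw": 0}, {"delta_pos": [40, 0, 47], "roll": 0, "jaw": 0}, {"delta_pos": [43, 0, 54], "roll": 0, "jaw": 0}, {"delta_pos": [45, 0, 61], "roll": 0, "jaw": 0}, {"delta_pos": [46, 0, 68], "roll": 0, "jaw": 0}, {"delta_pos": [46, 0, 74], "roll": 0, "jaw": 0}, {"delta_pos": [46, 0, 79], "roll": 0, "jaw": 0}, {"delta_pos": [46, 0, 82], "roll": 0, "jaw": 0}, {"delta_pos": [46, 0, 84], "roll": 0, "jaw": 0}, {"delta_pos": [46, 0, 84], "roll": 0, "jaw": 0}]'

```text
time_s: 8.37
ee_pos: [592.9, 194.8, 68.5]
ee_rot: [-180.0, 0.0, 86.5]
force: [0.8, 0.7, -0.1]
gripper_width: 0.7
gripper_force: 0.0
```

Emit:
arm_command --rows '[{"delta_pos": [0, 0, 1], "roll": 0, "jaw": 0}, {"delta_pos": [0, 0, 2], "roll": 0, "jaw": 0}, {"delta_pos": [0, 0, 3], "roll": 0, "jaw": 0}, {"delta_pos": [0, 0, 3], "roll": 0, "jaw": 0}]'

```text
time_s: 8.7
ee_pos: [593.3, 195.0, 66.3]
ee_rot: [180.0, -0.0, 86.5]
force: [-0.7, 1.0, 2.1]
gripper_width: 0.6
gripper_force: 0.8
```

Emit:
arm_command --rows '[{"delta_pos": [0, 0, 1], "roll": 0, "jaw": 0}, {"delta_pos": [0, 0, 2], "roll": 0, "jaw": 0}, {"delta_pos": [0, 0, 3], "roll": 0, "jaw": 0}, {"delta_pos": [0, 0, 3], "roll": 0, "jaw": 0}]'

```text
time_s: 9.03
ee_pos: [593.4, 195.1, 66.0]
ee_rot: [179.9, -0.0, 86.5]
force: [-5.0, -1.0, 16.2]
gripper_width: 0.1
gripper_force: 8.0
```

16 N with no further travel means the leaf is on its stop. I'll lift off and check.

Emit:
arm_command --rows '[{"delta_pos": [0, 0, -10], "roll": 0, "jaw": 0}, {"delta_pos": [0, 0, -40], "roll": 0, "jaw": 0}, {"delta_pos": [0, 0, -80], "roll": 0, "jaw": 0}, {"delta_pos": [0, 0, -120], "roll": 0, "jaw": 0}, {"delta_pos": [-40, 0, -160], "roll": 0, "jaw": 0}, {"delta_pos": [-80, 0, -180], "roll": 0, "jaw": 0}, {"delta_pos": [-120, 0, -180], "roll": 0, "jaw": 0}, {"delta_pos": [-160, 0, -180], "roll": 0, "jaw": 0}, {"delta_pos": [-200, 0, -180], "roll": 0, "jaw": 0}, {"delta_pos": [-240, 0, -180], "roll": 0, "jaw": 0}, {"delta_pos": [-280, 0, -180], "roll": 0, "jaw": 0}, {"delta_pos": [-320, 0, -180], "roll": 0, "jaw": 0}, {"delta_pos": [-360, 0, -180], "roll": 0, "jaw": 0}, {"delta_pos": [-360, 0, -180], "roll": 0, "jaw": 0}, {"delta_pos": [-360, 0, -180], "roll": 0, "jaw": 0}]'

```text
time_s: 10.28
ee_pos: [571.0, -166.6, 242.7]
ee_rot: [-180.0, -0.0, 86.3]
force: [-0.2, 1.3, 0.1]
gripper_width: 0.7
gripper_force: 0.0
```

```bash
python3 - 2>/dev/null <<'E'
from h import *
f=env.grab_frame("top"); W=pts(f); cv2.imwrite("pics/t4.png",f["img"])
m=(W[...,1]>130)&(W[...,1]<215)&(W[...,0]>475)&(W[...,0]<620)&(W[...,2]>40); p=W[m]
A=np.c_[p[:,:2],np.ones(len(p))]; k=np.linalg.lstsq(A,p[:,2],rcond=None)[0]; print("leaf slope rad dz/dx,dy",k[:2].round(3),"z",np.median(p[:,2]).round(1))
m=(W[...,2]>35)&(W[...,2]<80)&(W[...,0]>430)&(W[...,0]<660)&(W[...,1]>-3)&(W[...,1]<232)
print(cv2.minAreaRect(W[m][:,:2].astype(np.float32)))
E
```

```text
leaf slope rad dz/dx,dy [0.006 0.009] z 65.5
((547.175048828125, 114.29832458496094), (242.23487854003906, 200.44566345214844), 86.1214828491211)
```

View pics/t4.png

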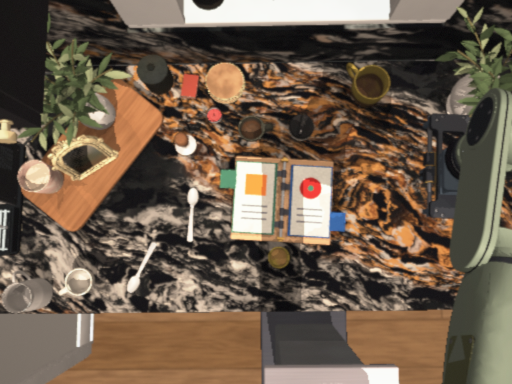

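The green leaf lies flat on the other side: its tab is at (228,178), its slope is about 0.009 rad and its top is at 66 mm. The blue tab is still at (337,221), the stand has not moved, and the bystanders are where they were.

```bash
python3 -c "
from workcell import env
print(env.job_done())"
```

```text
the job is handed in; nothing more can be done
None
```

The green leaf was pushed over the spine and now lies flat on the other side, the blue leaf, stand and bystanders are where they were in the last camera check, the fingers are clear, and the job is handed in (no verdict was returned).

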